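Third hand: hold a rail saddle against its sprung buffer

TASK

Pick up the black slotted saddle block, set it down over the steel rail so that its slot straddles the rod, and slide it along the rail against the white sprung collar. Keep pressing it there with a gentle, steady push of about 10 N (collar pushed back roughly half of its travel, never hard against its end) so that a colleague can tighten the saddle's clamp screw: finish while still holding it, with the saddle down on the rod and the collar pushed back. Leave the other things on the deck where they are.

Things in the scene. Friction and masses are not known exactly. Their poses are not given: they have to be found in the camera images.
- saddle: Loose black plastic block, 50 (x) x 40 (y) x 46 mm high, 0.13 kg, the taller of two black blocks on the deck (their places may be swapped). A slot 18 wide, 25 deep, open below, runs along its y, mid-width. Two steel screw heads in its top, a clamp screw low on +x; half-turn symmetric otherwise. Origin: centre of underside, z up. Grip across x (50 mm), upper half; its y end faces must stay free.
- rail: Fixed level steel rod, 12 mm thick, along this body's y at x = 0, axis 60 mm above the deck; origin on the deck. Black posts at y = -145 and +140 mm: 30 long, 34 wide, 82 high (feet 60 wide). Bare rod from y = -130 to the collar face at +60 mm. Slide and press towards +y. Seated saddle: origin at x = 0 (3 mm play each way), z = 41 mm, its y along the rail's y.
- collar: White disc, 40 mm across, 12 thick, sliding on the rod against a coil spring at the +y post. Origin: centre of the face to press, on the rod's axis, 60 mm above the deck, at y = +60 mm in the rail's frame when free; axes as the rail's. It gives way towards +y up to 36 mm, 0.6 N per mm from 0 (10 N at 17 mm, 21.6 N at the end), and springs back.
- foot: Bystander: low black plastic block without slot, 30 mm (x) by 70 mm (y), 22 mm high, loose on the deck. Origin at the centre of its underside.
- driver: Bystander: screwdriver lying on the deck near the robot, loose.
- jar: Bystander: white plastic jar, 56 mm across, 75 mm high, standing on the deck beyond the rail, loose. Origin at the centre of its underside.
Things that resemble listed ones, but are neither listed nor needed, are in the scene too. Leave any red or yellow look-alike of the saddle alone.

How it is judged:
By the outcome, as a careful person would: the job done as asked, in the order asked, and still so for the second after the job is handed in, while the arm keeps its last pose, push and grip.
It also fails if it takes over 40 s, if anything falls off the work surface, if the arm or the gripper's body presses on something with over 40 N, if the wrist force passes 120 N, or if a joint passes its speed limit or range.

ROBOT

A 7-joint arm with a two-finger parallel gripper is mounted at the origin on the work surface. World frame = base frame: x ahead of the robot, y to its left, z up, the work surface at z = 0. Lengths are in m, angles in rad, forces in N, time in s.
With the tool pointing down it reaches from about 0.425 to 0.875 m from the base axis. Payload 4.7 kg.
Tool frame: the origin (TCP) lies midway between the tips of the shut fingers; the grasp point (between the pads) lies 19 mm behind it; z points along the fingers, y is the line along which they close (so a half turn about z gives the same grasp; the last joint's range is limited). The gripper opens to 87 mm and grips with 3 to 60 N. Pads are 19 mm wide; open, the fingers measure 117 mm over their backs; the gripper's body (75 mm by 190 mm) begins 51 mm behind the grasp point.
Start: joints at [1.356, 0.321, -0.07, 1.45, 0.023, 1.371, -0.057], TCP at [0.147, -0.633, 0.223] pointing down, gripper open.
Joint ranges: [-2.86, 2.86], [-0.3, 2.09], [-1.38, 1.24], [0.06, 2.45], [-1.56, 4.7], [0.09, 2.05], [-2.69, 2.69]. Speed limits (rad/s): [2.57, 2.57, 3.14, 3.14, 3.14, 3.14, 3.14].

INTERFACE

Orientations are given as a rotation vector (axis times angle).
In Python, from bench import monitor, cams, workorder gives the robot as it stands.
- The arm moves only by the tool move_arm, never from a script. Its arguments are lists of equal length, an entry for each row: "slide": the shift along the tool's x, y, z in cm, a list of three; "roll": the turn about the tool's z in rad. In form: {"slide": [[dx, dy, dz], ...], "roll": [roll, ...]}. A call has 1 to 20 rows; each row is the pose to reach, as a shift and turn from the pose commanded when the call began, along the tool's axes at that moment; what a row does not reach only later rows make up. A row lasts 1/10 s, in which the tool goes at most 50 mm and 8.59 degrees, less where a joint would pass 70% of its speed; a pose out of reach is approached as far as the arm can. A call with a gripper value outside its range is refused whole. "gripper" is the finger opening in cm, from 0 to 8.7, set as the call begins (left out, the last holds). The fingers move at their own pace and stop on an object; "squeeze" is the grip in N (left out, the last holds). Time passes only in rows, so rows that repeat a pose let the fingers close. It gives the time, the measured TCP pose, the force, the opening and the grip force at its end, in the units of the state.
- monitor.get_state(): the state, without advancing time (a new reading comes with each control period).
- cams.get_image(name): name is "side" or "top" or "wrist"; returns the picture (384x512x3 uint8, red, green, blue); there is no depth.
- cams.get_calibration(name): a dict with "mtx" (3x3 intrinsics, pixels), "R" (3x3) and "t" (3): a world point X has camera coordinates R X + t. Camera axes: x right, y down, z forward; pixel columns grow to the right and rows downward; lengths in m; the calibration is good to about 2 mm. A picture is of the moment at which its call begins: read the wrist's pose just before it. get_calibration takes no time and is no camera call; for the wrist camera it gives the pose at the moment of the call.
- workorder.close_job(): hands the job in; it is judged then, once.
The state is a dict: "time": time; "joint_positions": joint angles; "qd": joint speeds; "joint_torque": joint torques, N m; "position": TCP position; "tool_rot": TCP orientation; "ft_force": force on the tool from outside, world axes, zero at the start; "torque": the same for the moment, N m; "grip_width": opening from 0.0 (shut) to 1.0 (fully open); "grip_force": force on a finger pad.
Only numpy, scipy, OpenCV 4.12 (cv2) and the standard library are available. Lean on these libraries where they do the work, as an engineer would, in place of code of your own. Each camera call takes 0.05 s, during which the arm holds its last target. There are 200 camera calls.

## Working session

There is one attempt and no reset: what is moved stays moved. The work goes in short steps, Python scripts to look and compute and a tool call to move; the robot and the scene stay as the last step left them, time stands still between calls to the robot, and variables do not carry over. Pictures are saved under pics/ and viewed, at most 10 in all, crops included, and the job is handed in when it is done.

Besides the shell and the picture viewer there is one more tool, called after "Call:" as a command line: name --pt "numbers of a row" for each row, then --argument value for the rest. move_arm: Moves the arm, as the interface text tells. Its arguments: {"type":"object","properties":{"slide":{"type":"array","items":{"type":"array","items":{"type":"number"}}},"roll":{"type":"array","items":{"type":"number"}},"gripper":{"type":"number"},"squeeze":{"type":"number"}},"required":["slide","roll"]}

```bash
mkdir -p pics
python3 - <<'E'
from bench import monitor, cams
import cv2, numpy as np, pickle
d={}
for n in ["side","top","wrist"]:
    c=cams.get_calibration(n); im=cams.get_image(n); d[n]=(c,im)
    print(n,np.round(c["mtx"],1).tolist(),np.round(c["R"],3).tolist(),np.round(c["t"],3).tolist())
    cv2.imwrite(f"pics/{n}0.png",cv2.resize(im[:,:,::-1],(768,576)) if n=="top" else im[:,:,::-1])
pickle.dump(d,open("d0.pkl","wb"))
s=monitor.get_state();print(s)
E
```

```text
side [[491.4, 0.0, 254.8], [0.0, 491.4, 193.3], [0.0, 0.0, 1.0]] [[0.979, -0.203, 0.017], [-0.088, -0.497, -0.864], [0.184, 0.844, -0.504]] [-0.575, 0.072, 1.076]
top [[443.4, 0.0, 254.4], [0.0, 443.4, 191.0], [0.0, 0.0, 1.0]] [[0.015, -1.0, 0.015], [-0.987, -0.018, -0.162], [0.162, -0.013, -0.987]] [-0.104, 0.577, 1.002]
wrist [[281.5, 0.0, 253.4], [0.0, 281.5, 187.2], [0.0, 0.0, 1.0]] [[0.227, -0.974, -0.001], [-0.94, -0.219, 0.262], [-0.255, -0.058, -0.965]] [-0.65, -0.033, 0.39]
{'time': 0.15, 'joint_positions': array([ 1.35612119,  0.32168437, -0.07012721,  1.45140305,  0.02258096,
        1.37078579, -0.0569111 ]), 'qd': array([-0.00122797, -0.00094753,  0.00043334, -0.00321972,  0.0009394 ,
       -0.00139554, -0.00046772]), 'joint_torque': array([-4.73062173e-04, -4.91796541e+01, -4.04884759e-01, -3.12876785e+01,
       -6.40165899e-02,  4.05454100e-02,  1.26950281e-04]), 'position': array([ 0.14730239, -0.63265833,  0.22168837]), 'tool_rot': array([-3.11958613e+00, -3.58485373e-01,  3.51040578e-04]), 'ft_force': array([ 1.27623007,  0.83729107, -0.26602001]), 'torque': array([-0.032307  ,  0.0151488 ,  0.01056964]), 'grip_force': 0.0, 'grip_width': 1.0025431135696845}
```

View pics/top0.png

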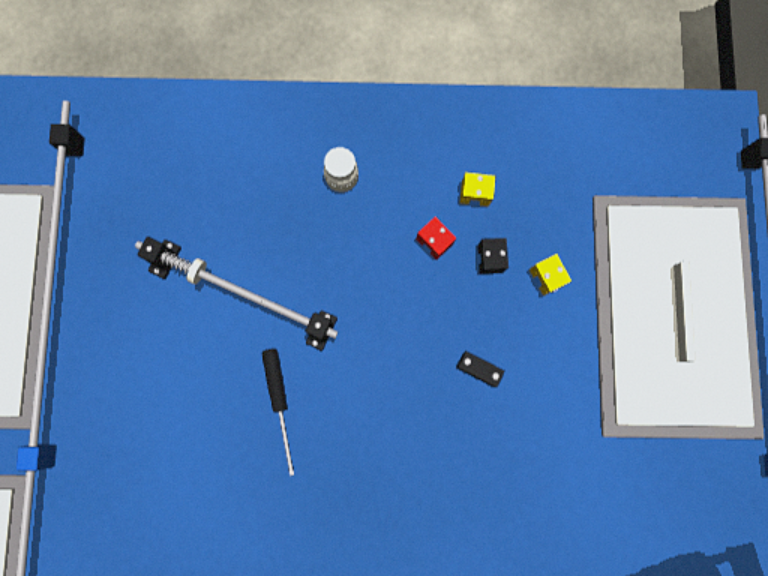

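View pics/side0.png

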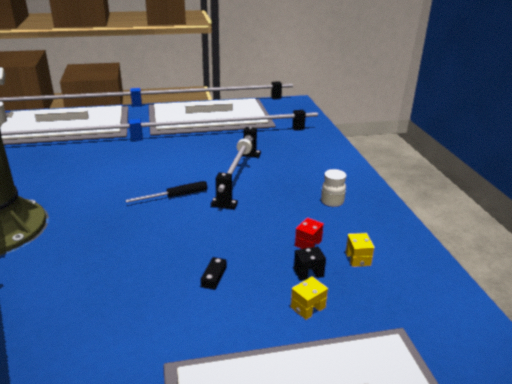

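The top view (scaled 1.5×) shows the saddle at about (493,255) with screws at (488,254) and (502,253). The rail runs from the post at (320,325) to the post at (152,250), with the white collar at (197,270). The foot is at (480,368), and the red and yellow look-alikes surround the saddle. The side view confirms this: the tall black block is at (310,263) and the collar at (245,146).

```bash
cat > h.py <<'E'
import numpy as np, cv2
def ray(c,uv,z):
    d=c["R"].T@np.linalg.solve(c["mtx"],[uv[0],uv[1],1.]); o=-c["R"].T@c["t"]
    return o+d*(z-o[2])/d[2]
def px(c,X):
    p=c["mtx"]@(c["R"]@np.asarray(X,float)+c["t"]); return p[:2]/p[2]
E
python3 - <<'E'
from h import *; import pickle
d=pickle.load(open("d0.pkl","rb"))
up=lambda im,x,y,w,h,W,H: cv2.resize(im[y:y+h,x:x+w,::-1],(W,H),interpolation=cv2.INTER_CUBIC)
t=d["top"][1]; s=d["side"][1]
a=np.hstack([up(t,300,145,50,37,400,296),up(s,285,238,50,37,400,296)])
b=np.hstack([up(t,85,150,145,90,480,298),up(s,205,115,65,100,194,298)])
b=cv2.copyMakeBorder(b,0,0,0,800-b.shape[1],cv2.BORDER_CONSTANT)
cv2.imwrite("pics/crop1.png",np.vstack([a,b]))
c=d["top"][0]
# black blobs on deck
hsv=cv2.cvtColor(t,cv2.COLOR_RGB2HSV); m=((hsv[...,2]<60)).astype(np.uint8)
n,l,st,ce=cv2.connectedComponentsWithStats(m)
for i in range(1,n):
    if st[i,4]>60: 
        r=cv2.minAreaRect(np.argwhere(l==i)[:,::-1].astype(np.float32)); print("blk",st[i].tolist(),np.round(r[0],1),np.round(r[1],1),round(r[2],1),ray(c,r[0],.046).round(3))
m=((hsv[...,1]<70)&(hsv[...,2]>110)).astype(np.uint8); m[:,:85]=0;m[:150]=0;m[240:]=0;m[:,235:]=0
n,l,st,ce=cv2.connectedComponentsWithStats(m)
for i in range(1,n):
    if st[i,4]>3: print("wht",st[i].tolist(),ce[i].round(1),ray(c,ce[i],.06).round(4))
E
```

```text
blk [476, 0, 15, 60, 616] [483.   29.6] [59.7 10.4] 85.7 [ 1.006 -0.67   0.046]
blk [33, 83, 23, 22, 357] [44.  93.5] [21. 22.] 90.0 [0.812 0.423 0.046]
blk [494, 92, 18, 21, 279] [502.5 102. ] [20. 17.] 90.0 [ 0.813 -0.706  0.046]
blk [92, 158, 29, 28, 353] [104.3 169.9] [23.7 23.7] 26.6 [0.624 0.263 0.046]
blk [318, 159, 21, 24, 360] [327.8 170.4] [22.4 19.3] 85.6 [ 0.633 -0.27   0.046]
blk [204, 208, 21, 26, 270] [212.3 219.3] [15.8 24.2] 25.3 [0.51  0.003 0.046]
blk [175, 233, 17, 41, 413] [182.8 253.1] [41.  10.4] 79.2 [0.431 0.069 0.046]
blk [304, 234, 32, 24, 305] [319.8 245.9] [30.  12.5] 26.6 [ 0.452 -0.249  0.046]
wht [90, 161, 5, 5, 21] [ 92.  162.9] [0.6374 0.2883 0.06  ]
wht [111, 162, 4, 4, 11] [112.5 163.4] [0.637  0.2401 0.06  ]
wht [98, 164, 3, 4, 11] [ 98.9 165.4] [0.6316 0.2717 0.06  ]
wht [107, 168, 29, 21, 209] [122.2 176.5] [0.6059 0.2154 0.06  ]
wht [103, 179, 3, 3, 8] [104.  180.1] [0.5966 0.2573 0.06  ]
wht [132, 180, 75, 37, 422] [168.9 197.9] [0.5572 0.1041 0.06  ]
wht [217, 209, 3, 3, 8] [217.9 210.1] [ 0.5306 -0.0105  0.06  ]
wht [210, 215, 4, 4, 14] [211.3 216.5] [0.5155 0.0043 0.06  ]
wht [218, 219, 7, 6, 34] [220.9 221.6] [ 0.504  -0.0183  0.06  ]
wht [208, 227, 4, 4, 12] [209.5 228.5] [0.4877 0.0075 0.06  ]
```

View pics/crop1.png

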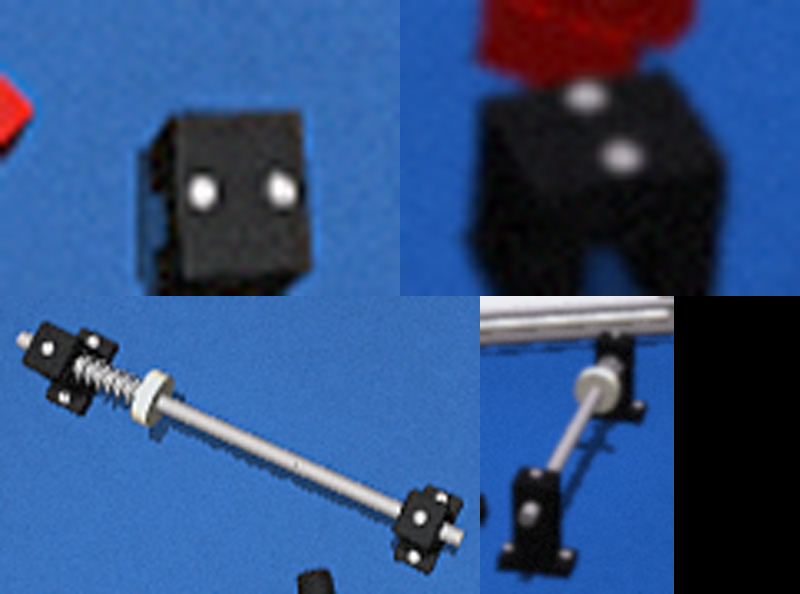

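The crops show the saddle's slot running along the image horizontal (world y), with the screws on that line. The top-face corners are at about (322,159), (337.5,159), (338.5,179), (323,179.5) in full-image pixels. The rod is clear from (132,180) to (207,216), and the collar's face is near (135,182).

```bash
cat >> h.py <<'E'
from scipy.spatial.transform import Rotation as Ro
def togo(s,tgt,ydir):
    """slide (cm, tool axes) and roll to bring TCP to tgt with tool y along +-ydir"""
    R=Ro.from_rotvec(s["tool_rot"]).as_matrix()
    yd=np.r_[ydir,0]/np.linalg.norm(ydir); 
    v=R.T@yd; v=v*np.sign(v[1]); roll=np.arctan2(-v[0],v[1])
    print("slide",(100*R.T@(np.asarray(tgt)-s["position"])).round(2),"roll",round(roll,3),"tool z",R[:,2].round(3),"q7",s["joint_positions"][6].round(2))
E
python3 - <<'E'
from h import *; import pickle
from bench import monitor
d=pickle.load(open("d0.pkl","rb")); c,t=d["top"]
cr=[ray(c,((u-3.5)/8+300,(v-3.5)/8+145),.046) for u,v in [(177,112),(300,112),(308,272),(185,278)]]
sc=[ray(c,((u-3.5)/8+300,(v-3.5)/8+145),.047) for u,v in [(203,191),(282,189)]]
print(np.round(cr,4),np.mean(cr,0).round(4),np.round(sc,4),np.mean(sc,0).round(4))
hsv=cv2.cvtColor(t,cv2.COLOR_RGB2HSV)
m=((hsv[...,1]<110)&(hsv[...,2]>90)).astype(np.uint8); q=np.argwhere(m)[:,::-1]
q=q[(q[:,0]>140)&(q[:,0]<200)&(q[:,1]>178)&(q[:,1]<217)]
P=np.array([ray(c,p,.06)[:2] for p in q],np.float32)
vx,vy,x0,y0=cv2.fitLine(P,cv2.DIST_HUBER,0,.01,.01).ravel(); print("rod",vx,vy,x0,y0,len(P))
togo(monitor.get_state(),np.r_[np.mean(cr,0)[:2]-[.03,0],.2],[1,0])
E
```

```text
[[ 0.6614 -0.2556  0.046 ]
 [ 0.6621 -0.2927  0.046 ]
 [ 0.613  -0.2944  0.046 ]
 [ 0.6106 -0.2575  0.046 ]] [ 0.6368 -0.275   0.046 ] [[ 0.637  -0.263   0.047 ]
 [ 0.638  -0.2867  0.047 ]] [ 0.6375 -0.2749  0.047 ]
rod 0.4004124 0.91633505 0.55583626 0.10161422 360
slide [ 52.86 -24.41   2.2 ] roll -1.342 tool z [-0.     0.001 -1.   ] q7 -0.06
```

Call:
move_arm --pt "55.8 -23.7 2.2" --pt "55.8 -23.7 2.2" --pt "55.8 -23.7 2.2" --pt "55.8 -23.7 2.2" --pt "55.8 -23.7 2.2" --pt "55.8 -23.7 2.2" --pt "55.8 -23.7 2.2" --pt "55.8 -23.7 2.2" --pt "55.8 -23.7 2.2" --pt "55.8 -23.7 2.2" --pt "55.8 -23.7 2.2" --pt "55.8 -23.7 2.2" --pt "55.8 -23.7 2.2" --pt "55.8 -23.7 2.2" --pt "55.8 -23.7 2.2" --pt "55.8 -23.7 2.2" --pt "55.8 -23.7 2.2" --pt "55.8 -23.7 2.2" --roll '[-1.342, -1.342, -1.342, -1.342, -1.342, -1.342, -1.342, -1.342, -1.342, -1.342, -1.342, -1.342, -1.342, -1.342, -1.342, -1.342, -1.342, -1.342]' --gripper 7.0 --squeeze 25

```text
time: 1.95
position: [0.6363, -0.2771, 0.2009]
tool_rot: [2.223, 2.219, -0.001]
ft_force: [-0.4, 0.4, 0.5]
grip_width: 0.803
grip_force: 0.0
```

Run:
```python
from h import *; import pickle
from bench import monitor,cams
c=cams.get_calibration("wrist"); im=cams.get_image("wrist"); pickle.dump((c,im),open("d1.pkl","wb"))
s=monitor.get_state(); print(s["position"],s["tool_rot"],s["joint_positions"],s["grip_width"],s["ft_force"])
cv2.imwrite("pics/w1.png",cv2.resize(im[:,:,::-1],(768,576)))
for X in [(.6368,-.275,.046),(.6614,-.2556,.046),(.6106,-.2575,.046)]: print(px(c,X)*1.5)
```

```text
[ 0.63651461 -0.27674244  0.20085769] [ 2.22279608e+00  2.21930543e+00 -5.52261906e-04] [ 0.728506    0.47063965 -0.50681173  1.34233607  0.22645667  1.38515693
  0.2250061 ] 0.8040655306430995 [-0.03919109  0.73272568  0.27794216]
[381.32615574 259.07472553]
[413.83070959 233.91910719]
[346.71810575 236.51864249]
```

View pics/w1.png

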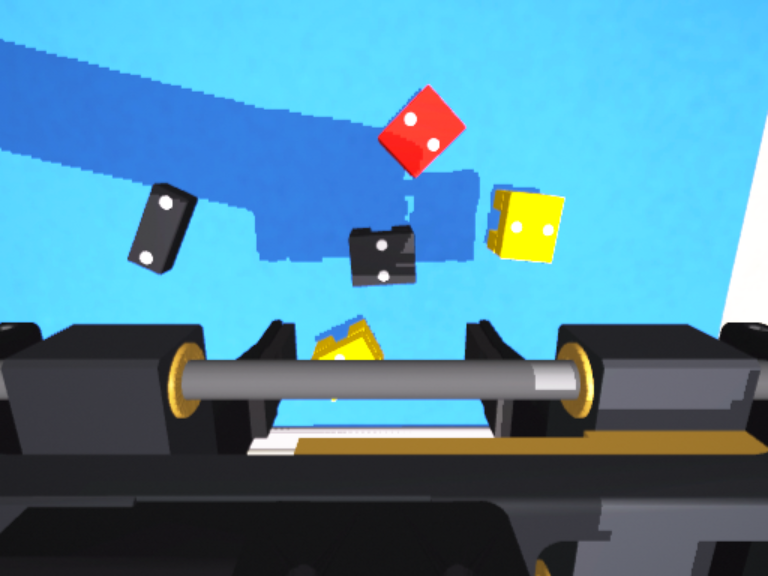

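The wrist view shows the saddle's screws at (381.5,245) and (383.5,276) at 1.5× scale, within 2 px of the prediction. The saddle is yawed by about +3°. The fingers have room on both sides: the red block is ahead at (422,130) and the yellow one to the right at (530,228).

Run:
```python
from h import *; import pickle
from bench import monitor,cams
c,im=pickle.load(open("d1.pkl","rb"))
S=[ray(c,(np.array(p)+.5)/1.5-.5,.047) for p in [(381.5,245),(383.5,276)]]; print(np.round(S,4),np.mean(S,0))
s=monitor.get_state(); print(s["position"])
togo(s,np.r_[np.mean(S,0)[:2],.018],[1,.045])
```

```text
[[ 0.6368 -0.2637  0.047 ]
 [ 0.6383 -0.288   0.047 ]] [ 0.63751365 -0.2758243   0.047     ]
[ 0.63651461 -0.27674244  0.20085769]
slide [ 0.1   0.1  18.29] roll -0.047 tool z [ 0.    -0.001 -1.   ] q7 0.23
```

Call:
move_arm --pt "0.1 0.1 4.5" --pt "0.1 0.1 9" --pt "0.1 0.1 13" --pt "0.1 0.1 16" --pt "0.1 0.1 17.5" --pt "0.1 0.1 18.2" --pt "0.1 0.1 18.2" --pt "0.1 0.1 18.2" --roll '[-0.047, -0.047, -0.047, -0.047, -0.047, -0.047, -0.047, -0.047]'

```text
time: 2.8
position: [0.6394, -0.2752, 0.0205]
tool_rot: [2.167, 2.271, 0.002]
ft_force: [-0.3, 0.0, 0.6]
grip_width: 0.809
grip_force: 0.0
```

Call:
move_arm --pt "0 0 0" --pt "0 0 0" --pt "0 0 0" --pt "0 0 0" --pt "0 0 0" --pt "0 0 0" --pt "0 0 0" --roll '[0, 0, 0, 0, 0, 0, 0]' --gripper 4.0 --squeeze 30

```text
time: 3.5
position: [0.6384, -0.2749, 0.0192]
tool_rot: [2.168, 2.272, -0.0]
ft_force: [-0.6, 0.1, 5.4]
grip_width: 0.569
grip_force: 30.0
```

Run:
```python
from h import *; import pickle
from bench import monitor
d=pickle.load(open("d0.pkl","rb")); c=d["top"][0]
u=np.array([.4004,.9163]);p0=np.array([.5558,.1016]); n=np.array([.9163,-.4004])
for nm,p,z in [("postN",(211.3,216.5),.083),("postF",(98.9,165.4),.083),("collar",(132.7,181.4),.06),("end",(220.9,221.6),.06),("end2",(92,162.9),.06)]:
    X=ray(c,p,z)[:2]; print(nm,X.round(4),((X-p0)@u).round(4),((X-p0)@n).round(4))
a=(ray(c,(211.3,216.5),.083)[:2]-p0)@u; b=(ray(c,(98.9,165.4),.083)[:2]-p0)@u
o=p0+u*((a+.145)+(b-.14))/2; print("origin",o)
t=o+u*-.02; print("tgt",t)
togo(monitor.get_state(),np.r_[t,.2],n)
```

```text
postN [0.5131 0.0023] -0.1081 0.0006
postF [0.6266 0.2638] 0.1769 -0.0001
collar [0.5948 0.1904] 0.0969 0.0002
end [ 0.504  -0.0183] -0.1306 0.0006
end2 [0.6373 0.2883] 0.2037 -0.0001
origin [0.5705863  0.13543788]
tgt [0.5625783  0.11711188]
slide [ 39.5   -5.72 -18.1 ] roll 0.459 tool z [ 0.001 -0.001 -1.   ] q7 0.22
```

Call:
move_arm --pt "0 0 -1" --pt "0 0 -4" --pt "0 0 -8" --pt "0 0 -12" --pt "0 0 -15" --pt "2 -0.3 -17" --pt "5 -0.7 -18.1" --pt "9 -1.3 -18.1" --pt "13 -1.9 -18.1" --pt "17 -2.5 -18.1" --pt "21 -3.0 -18.1" --pt "25 -3.6 -18.1" --pt "29 -4.2 -18.1" --pt "33 -4.8 -18.1" --pt "36 -5.2 -18.1" --pt "38.5 -5.6 -18.1" --pt "39.5 -5.7 -18.1" --pt "39.5 -5.7 -18.1" --pt "39.5 -5.7 -18.1" --roll '[0, 0, 0, 0, 0, 0.02, 0.05, 0.1, 0.15, 0.2, 0.25, 0.3, 0.35, 0.4, 0.44, 0.459, 0.459, 0.459, 0.459]'

```text
time: 5.4
position: [0.563, 0.1154, 0.1993]
tool_rot: [2.629, 1.718, -0.001]
ft_force: [0.3, -0.0, -0.7]
grip_width: 0.572
grip_force: 30.0
```

Run:
```python
from h import *; import pickle
from bench import monitor,cams
c=cams.get_calibration("wrist"); im=cams.get_image("wrist"); t=cams.get_image("top"); pickle.dump((c,im,t),open("d2.pkl","wb"))
s=monitor.get_state(); print(s["position"],s["tool_rot"],s["grip_width"],s["grip_force"],s["ft_force"])
cv2.imwrite("pics/w2.png",cv2.resize(im[:,:,::-1],(768,576)))
togo(s,[.5626,.1171,.2],[.9163,-.4004])
```

```text
[0.5631415  0.11480395 0.19925467] [ 2.63080591e+00  1.71584317e+00 -1.25704732e-03] 0.5688051145597094 29.974704422056675 [ 0.15714467  0.27055301 -0.73037549]
slide [ 0.19 -0.14 -0.07] roll -0.003 tool z [-0.    -0.001 -1.   ] q7 -0.78
```

View pics/w2.png

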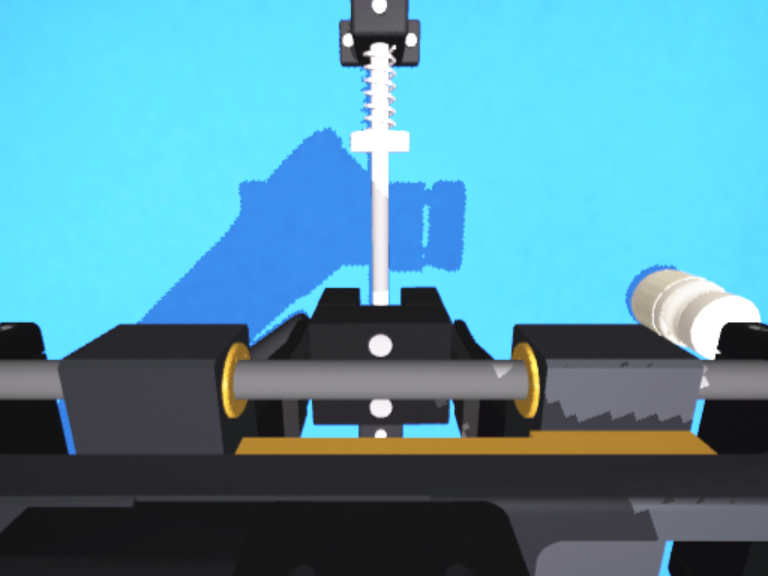

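The saddle is held square between the pads, with its screws at (380,345) and (380.5,407) and its slot at columns 360–401. The rod is centred at about column 380 below it, and the collar is ahead at (380,141). I'll quantify the sideways and yaw error in the tool frame.

Run:
```python
from h import *; import pickle
from bench import monitor
c,im,t=pickle.load(open("d2.pkl","rb")); s=monitor.get_state(); T=s["position"]
R=Ro.from_rotvec(s["tool_rot"]).as_matrix()
hsv=cv2.cvtColor(im,cv2.COLOR_RGB2HSV); P=[]
for v in range(110,190,4):
    k=np.where(hsv[v,225:285,1]<60)[0]+225
    if len(k): P.append(R.T@(ray(c,(k.mean(),v),.06)-T))
P=np.array(P); f=np.polyfit(P[:,0],P[:,1],1); print("rod: tool y =",f, "x range",P[:,0].min(),P[:,0].max(), np.std(P[:,1]-np.polyval(f,P[:,0])))
und=T[2]-.0185
for n,p,z in [("scr",(380,345),und+.047),("scr",(380.5,407),und+.047),("slotL",(360.5,289),und+.046-.0),("slotR",(400.5,289),und+.046),("L",(310,423),und+.046),("R",(449,423),und+.046),("collarface",(380,151),.06)]:
    print(n,(R.T@(ray(c,(np.array(p)+.5)/1.5-.5,z)-T)).round(4))
```

```text
rod: tool y = [-0.0015936  -0.00098904] x range -0.009203611826999383 0.07214891720177032 2.647099309752e-17
scr [ 0.0121 -0.0005 -0.0285]
scr [-0.0119 -0.0003 -0.0285]
slotL [ 0.0319 -0.007  -0.0275]
slotR [ 0.0319  0.0063 -0.0275]
L [-0.0191 -0.026  -0.0275]
R [-0.019   0.0247 -0.0275]
collarface [ 0.0815 -0.0009  0.1392]
```

Call:
move_arm --pt "0 -0.08 2" --pt "0 -0.08 5" --pt "0 -0.08 8" --pt "0 -0.08 10" --pt "0 -0.08 11" --pt "0 -0.08 12" --pt "0 -0.08 13" --pt "0 -0.08 13" --pt "0 -0.08 13" --roll '[0, 0, 0, 0, 0, 0, 0, 0, 0]'

```text
time: 6.4
position: [0.5623, 0.1176, 0.07]
tool_rot: [2.629, 1.72, 0.001]
ft_force: [-0.0, 0.4, -1.5]
grip_width: 0.573
grip_force: 30.0
```

Call:
move_arm --pt "0 0 0.4" --pt "0 0 0.7" --pt "0 0 0.9" --pt "0 0 1.0" --pt "0 0 1.0" --pt "0 0 1.0" --roll '[0, 0, 0, 0, 0, 0]'

```text
time: 7.0
position: [0.5619, 0.1175, 0.0601]
tool_rot: [2.629, 1.72, -0.0]
ft_force: [-1.5, -1.0, 4.5]
grip_width: 0.573
grip_force: 30.0
```

Call:
move_arm --pt "0.8 0 0" --pt "2 0 0" --pt "3.2 0 0" --pt "4.2 0 0" --pt "5 0 0" --pt "5.4 0 0" --pt "5.4 0 0" --pt "5.4 0 0" --roll '[0, 0, 0, 0, 0, 0, 0, 0]'

```text
time: 7.8
position: [0.5845, 0.1673, 0.0601]
tool_rot: [2.628, 1.72, 0.002]
ft_force: [0.1, -1.9, 4.6]
grip_width: 0.576
grip_force: 30.0
```

Call:
move_arm --pt "0.4 0 0" --pt "0.8 0 0" --pt "1.2 0 0" --pt "1.5 0 0" --pt "1.5 0 0" --pt "1.5 0 0" --pt "1.5 0 0" --roll '[0, 0, 0, 0, 0, 0, 0]'

```text
time: 8.5
position: [0.5894, 0.1779, 0.0601]
tool_rot: [2.628, 1.716, -0.006]
ft_force: [-4.0, -7.8, 10.1]
grip_width: 0.577
grip_force: 30.0
```

Run:
```python
from h import *
from bench import monitor,cams
im=cams.get_image("side"); t=cams.get_image("top"); im2=cams.get_image("wrist")
s=monitor.get_state(); u=np.array([.4004,.9163])
print(s["position"],"F.u",s["ft_force"][:2]@u,s["ft_force"],"raily",(s["position"][:2]-[.5706,.1354])@u,"lat",(s["position"][:2]-[.5706,.1354])@[.9163,-.4004],s["grip_width"],s["grip_force"])
r=lambda a:cv2.resize(a[:,:,::-1],(400,300),interpolation=cv2.INTER_CUBIC)
a=np.vstack([np.hstack([r(im[100:220,170:330]),r(t[120:240,80:240])]),np.hstack([r(im2[:,:]),r(im2[150:300,150:350])])])
cv2.imwrite("pics/p3.png",a)
```

```text
[0.58943483 0.17787816 0.0600503 ] F.u -7.712109046574584 [-3.31569917 -6.96769955  9.56383113] raily 0.046464205500426174 lat 0.00025010133287995274 0.5746628010591024 29.97282830066979
```

View pics/p3.png

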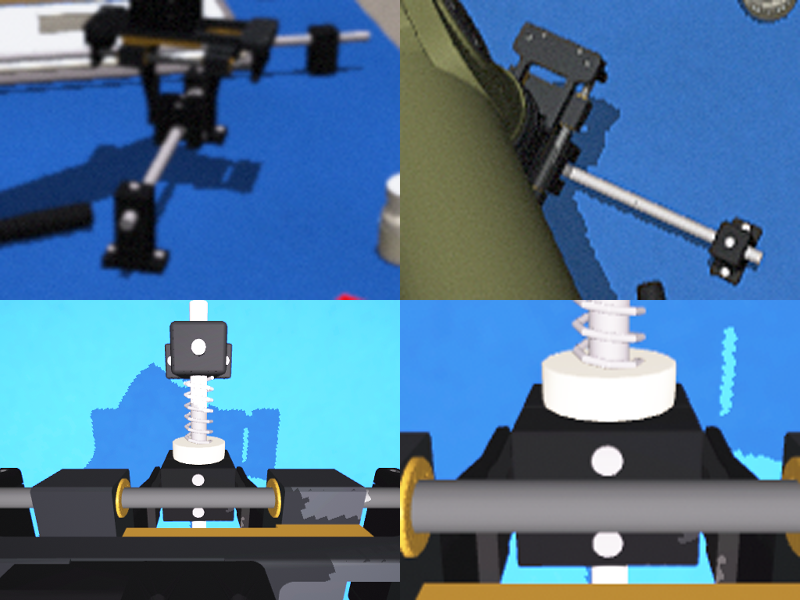

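The saddle sits on the rod, which passes under it at (600,580) in the crop, and its front face is flush with the white collar at (608,385). The collar has started moving back, by about 6 mm. I'll continue pushing and ease the downward force a little.

Call:
move_arm --pt "0.3 0 -0.05" --pt "0.6 0 -0.1" --pt "0.9 0 -0.1" --pt "1.1 0 -0.1" --pt "1.2 0 -0.1" --pt "1.2 0 -0.1" --pt "1.2 0 -0.1" --pt "1.2 0 -0.1" --roll '[0, 0, 0, 0, 0, 0, 0, 0]'

```text
time: 9.45
position: [0.593, 0.1861, 0.0601]
tool_rot: [2.628, 1.714, -0.014]
ft_force: [-7.8, -12.1, 9.9]
grip_width: 0.577
grip_force: 30.0
```

Run:
```python
from h import *
from bench import monitor,cams
c=cams.get_calibration("wrist"); im=cams.get_image("wrist")
s=monitor.get_state(); u=np.array([.4004,.9163]); o=np.array([.5706,.1354])
print(s["position"],"F.u",s["ft_force"][:2]@u,s["ft_force"],"raily",(s["position"][:2]-o)@u,s["tool_rot"],s["grip_width"])
cv2.imwrite("pics/p4.png",cv2.resize(im[100:300,130:370,::-1],(720,600),interpolation=cv2.INTER_CUBIC))
for ry,z in [(.060,.08),(.077,.08),(.096,.08)]: print(ry,(px(c,np.r_[o+u*ry,z])-[130,100])*3)
```

```text
[0.59293925 0.18607177 0.06011665] F.u -12.948076970160418 [ -7.35375152 -10.91742318   9.81679573] raily 0.05537517299742019 [ 2.62755306  1.71359263 -0.01398743] 0.569065738655879
0.06 [368.96063149 407.13159326]
0.077 [368.65606027 319.76192569]
0.096 [368.29280603 215.5583764 ]
```

View pics/p4.png

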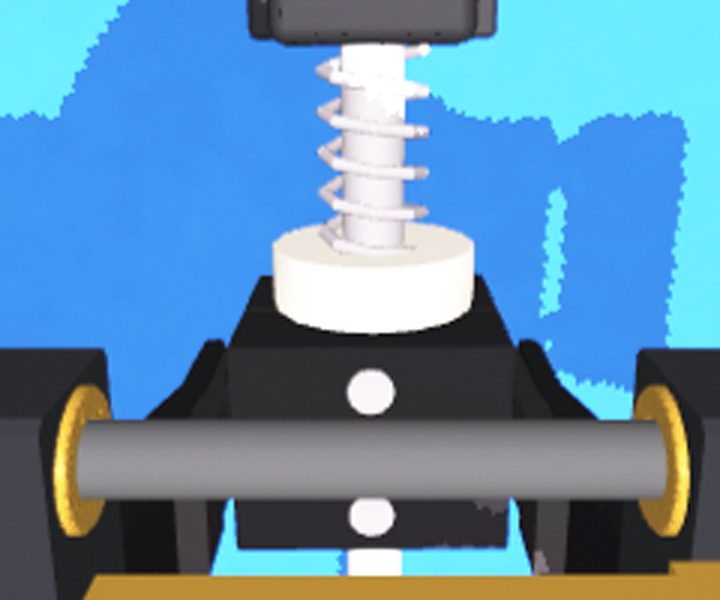

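The collar's near rim is at (372,332), so it has been pushed back about 15 mm. The rim is flush with the saddle front, and the screws are still centred. A small final push remains.

Call:
move_arm --pt "0.1 0 0" --pt "0.2 0 0" --pt "0.25 0 0" --pt "0.25 0 0" --pt "0.25 0 0" --pt "0.25 0 0" --pt "0.25 0 0" --pt "0.25 0 0" --pt "0.25 0 0" --pt "0.25 0 0" --roll '[0, 0, 0, 0, 0, 0, 0, 0, 0, 0]'

```text
time: 10.5
position: [0.5937, 0.1877, 0.0601]
tool_rot: [2.627, 1.713, -0.016]
ft_force: [-7.6, -12.3, 10.7]
grip_width: 0.569
grip_force: 30.0
```

Run:
```python
from h import *
from bench import monitor
s=monitor.get_state(); u=np.array([.4004,.9163]); o=np.array([.5706,.1354])
print(s["position"],"F.u",s["ft_force"][:2]@u,s["ft_force"],"compr",(s["position"][:2]-o)@u-.04,s["tool_rot"],np.abs(s["qd"]).max())
```

```text
[0.59367188 0.18770822 0.06013617] F.u -14.288387963037561 [ -7.64418751 -12.25325252  10.73948069] compr 0.01716800015512175 [ 2.6273466   1.71296069 -0.01594283] 0.0026706627707188254
```

Call:
move_arm --pt "0 0 -0.05" --pt "0 0 -0.1" --pt "0 0 -0.1" --pt "0 0 -0.1" --pt "0 0 -0.1" --pt "0 0 -0.1" --roll '[0, 0, 0, 0, 0, 0]'

```text
time: 11.1
position: [0.5936, 0.1877, 0.0602]
tool_rot: [2.628, 1.713, -0.016]
ft_force: [-7.1, -12.2, 7.0]
grip_width: 0.569
grip_force: 30.0
```

Run:
```python
from h import *
from bench import monitor
s=monitor.get_state(); u=np.array([.4004,.9163]); o=np.array([.5706,.1354])
print(s["position"],"F.u",s["ft_force"][:2]@u,s["ft_force"],"compr",(s["position"][:2]-o)@u-.04,s["tool_rot"],np.abs(s["qd"]).max())
```

```text
[0.5936373  0.18767158 0.06016343] F.u -14.02807276144935 [ -7.09245982 -12.21024975   6.95586922] compr 0.01712057739378202 [ 2.62781877  1.71309248 -0.01593972] 0.0026664353773071707
```

```bash
python3 -c "
from bench import workorder; print(workorder.close_job())"
```

```text
the job is handed in; nothing more can be done
None
```

I handed the job in at about 11 s of the 40 s limit, with the arm still holding the saddle seated on the rod and the collar pushed back about 17 mm (about 10 N of spring force); the wrist force along the rail read about 14 N, and I put the difference down to rod friction.

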